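# Set the length stop of the filter cradle

## Robot

A 7-joint arm with a two-finger parallel gripper is mounted at the origin on the work surface. World frame = base frame: x ahead of the robot, y to its left, z up, the work surface at z = 0. Lengths are in m, angles in rad, forces in N, time in s.
With the tool pointing down it reaches from about 0.4 to 0.9 m from the base axis. Payload 5.5 kg.
Tool frame: the origin (TCP) lies at the very end of the fingers, on their centre line; the grasp point (between the pads) lies 19 mm behind it; z points along the fingers, x is the direction in which the jaws open and shut, and the axes are right-handed (so a half turn about z gives the same grasp; the last joint's range is limited). The gripper opens to 92 mm and grips with 3 to 60 N. Pads are 19 mm wide; open, the fingers measure 130 mm over their backs; the gripper's body (75 mm by 190 mm) begins 47 mm behind the grasp point.
Start: joints at [-0.939, 0.501, -0.427, 1.55, 0.221, 1.138, -0.21], TCP at [0.234, 0.606, 0.227] pointing down, gripper open.
Joint ranges: [-2.88, 2.88], [-0.31, 2.03], [-1.54, 1.56], [0.2, 2.42], [-1.41, 4.55], [0.19, 2.02], [-2.57, 2.57]. Speed limits (rad/s): [2.57, 2.57, 3.14, 3.14, 3.14, 3.14, 3.14].

## Interface

Orientations are given as a unit quaternion [w, x, y, z].
In Python, from bench import telemetry, optics, bot, finder gives the robot as it stands. The module is installed in compiled form; this text tells all that it offers.
- The arm moves only by the shell command python3 -m creep 'ROWS'. ROWS is JSON, a list of rows, each a list of 3 entries, a list of its own where there are three numbers: the shift along the tool's x, y, z in m, then the turn, a rotation vector about the tool's x, y, z in degrees, then the finger opening in m, from 0 to 0.0918. A call has 1 to 5 rows; each row is the pose to reach, as a shift and turn from the pose commanded when the call began, along the tool's axes at that moment; what a row does not reach only later rows make up. A row lasts 1/8 s, in which the tool goes at most 62.5 mm and 10.7 degrees, less where a joint would pass 70% of its speed; a pose out of reach is approached as far as the arm can. A call with a gripper value outside its range is refused whole. The fingers move at their own pace and stop on an object; the grip force is fixed at half the most. Time passes only in rows, so rows that repeat a pose let the fingers close. It gives the time, the measured TCP pose, the force and the opening at its end, in the units of the state.
- telemetry.sense(): the state, without advancing time (a new reading comes with each control period).
- optics.grab_frame(name): name is "side" or "top"; returns the picture (420x560x3 uint8, red, green, blue); there is no depth.
- optics.get_calibration(name): a dict with "fx", "fy", "cx", "cy" (pixels), "eye" and "attitude" of the camera in the world. Camera axes: x right, y down, z forward; pixel columns grow to the right and rows downward; lengths in m; the calibration is good to about 2 mm. A picture is of the moment at which its call begins. get_calibration takes no time and is no camera call.
- bot.hand_in(): hands the job in, once; it reports no verdict.
Trained networks look in the newest picture that a camera, given by its name, has taken for a name from the list of things; names that differ only in an ending like _2 or _b are one class to them, and where a whole thing is asked for, a point or a joint stands for the part that bears it (a point fixed in the world has none). Each returns a list of dicts, best first, with "confidence" (0 to 1); they miss things now and then, are a little off and sometimes report something else, mostly with a low value. They report only what shows in the picture. A call takes as long as a camera call.
- finder.outline_of(camera, thing): "region" (420x560 bool, what is visible of it) and "box" ([left, top, right, bottom] in pixels, round what is visible of it).
- finder.mark_of(camera, thing): "position" ([row, column] in pixels: a listed point, or the origin of a listed thing).
The state is a dict: "t": time; "joints": joint angles; "dq": joint speeds; "tau": joint torques, N m; "eef_pos": TCP position; "eef_rot": TCP orientation; "force": force on the tool from outside, world axes, zero at the start; "torque": the same for the moment, N m; "grip_width": finger opening in m.
Only numpy, scipy, OpenCV 4.12 (cv2) and the standard library are available. Lean on these libraries where they do the work, as an engineer would, in place of code of your own. Each camera call takes 0.05 s, during which the arm holds its last target. There are 200 camera calls.

## Task

Set the filter cradle for the green-banded cartridges: push the orange stop slide along its rail with a fingertip until its spring pin drops into the catch with the green flag, and leave it seated there; if the blue catch comes first, push on through it. Push gently (never harder than about 3 kg of force) and only push: do not pinch the slide, do not pull up its pin, and do not disturb the loose things on the table.

Things in the scene. Friction and masses are not known exactly. Their poses are not given: they have to be found in the camera images.
- cradle: the cartridge cradle, a fixed grey base plate 130 x 420 x 12 mm on the table, origin under its centre. Its +y axis runs along the rail, the way the slide travels, towards the white head block (100 x 30 mm, 84 mm high) at its +y end. An aluminium guide rail, 22 mm wide, top 24 mm above the table, runs at local x = -20 mm; a black pin track, top 30 mm above the table, runs beside it at local x = +30 mm
- stop_slide (a joint): position of the orange stop slide along the rail in m: 0 at the -y end of the rail, growing towards the head block, 0.26 at the end stop. Sliding takes about 1 N; passing over either ridge of a catch takes about 6 to 9 N, then the push falls away as the slide jumps on by itself into the notch. Leaving a notch, either way, again takes about 6 to 9 N. Within about 6 mm of a notch's centre the spring pin draws the free slide into it
- slide_back (a point): centre of the flat back face of the slide's orange block, the face that looks to the cradle's -y. The block with its stop plate is 50 mm wide across the rail, 40 mm long along it, its underside 26 mm and its top 76 mm above the table; this point is 51 mm above the table. A white stop plate on the far (+y) side of the block rises to 94 mm above the table. A bracket carries the pin, 50 mm to the cradle's +x of the block's centre line
- pin (a joint): height of the spring pin in m: 0 fully down, under 0.001 when seated in a notch, 0.004 on the crest of a catch's ridge, 0.014 pulled right up. It is pressed down by a spring (about 10 to 12 N)
- pin_tip (a point): centre of the brass roller (10 mm diameter) at the lower end of the spring pin, 35 mm above the table when down; at the slide's mid-length, so 20 mm to the cradle's +y and 50 mm to its +x of slide_back. The pin has a black cap 18 mm in diameter, top 83 mm above the table
- green_catch: green catch clamped on the pin track: two rounded ridges 21 mm apart along the rail, each 4 mm high and about 22 mm long at the foot, with the notch between them, and a flat green flag 34 x 22 mm sticking out to the cradle's +x. Origin in the middle of the notch, level with the top of the track (30 mm above the table); axes as the cradle's. The slide is seated when pin_tip stands over this origin
- blue_catch: blue catch, same shape and size as the green one; which of the two comes first along the rail varies
- green_cartridge: white filter cartridge with a green band, standing loose, 54 mm diameter, 190 mm tall; origin at the centre of its underside. Not to be disturbed
- blue_cartridge: white filter cartridge with a blue band, standing loose, 54 mm diameter, 190 mm tall; origin at the centre of its underside. Not to be disturbed
- soap: clear green soap bottle with a white cap, standing loose, 60 mm diameter, 170 mm tall; origin under its centre. Not to be disturbed
- power_brick: black power adapter, loose, 110 x 55 x 34 mm; origin under its centre. Not to be disturbed
- coupling: brass tube coupling standing loose on the table on the robot's side of the cradle, 36 mm diameter, 30 mm tall; origin under its centre. Not to be disturbed
- spanner: steel spanner lying loose on the table on the robot's side of the cradle, 150 mm long; origin at its middle, its x axis along it. Not to be disturbed

How it is judged:
By the outcome, as a careful person would: the job done as asked, in the order asked, and still so for the second after the job is handed in, with the robot touching nothing.
It also fails if it takes over 51 s, if anything falls off the work surface, if the arm or the gripper's body presses on something with over 40 N, if the wrist force passes 120 N, or if a joint passes its speed limit or range.

## Working session

There is one attempt and no reset: what is moved stays moved. The work goes in short steps, Python scripts to look and compute and a shell command to move; the robot and the scene stay as the last step left them, time stands still between calls to the robot, and variables do not carry over. Pictures are saved under pics/ and viewed, about 8 in all and at most 12, crops included, and the job is handed in when it is done.

```bash
mkdir -p pics; cat > h.py <<'E'
import numpy as np, cv2
from scipy.spatial.transform import Rotation as R
from bench import telemetry, optics, bot, finder
def rot(a):
    a=np.array(a,float)
    return a if a.shape==(3,3) else R.from_quat([a[1],a[2],a[3],a[0]]).as_matrix()
def ray(cam,rc):
    c=optics.get_calibration(cam); d=np.array([(rc[1]-c["cx"])/c["fx"],(rc[0]-c["cy"])/c["fy"],1.])
    return np.array(c["eye"]),rot(c["attitude"])@d
def at_z(cam,rc,z):
    e,d=ray(cam,rc); return e+d*(z-e[2])/d[2]
def proj(cam,p):
    c=optics.get_calibration(cam); q=rot(c["attitude"]).T@(np.array(p)-c["eye"])
    return [c["fy"]*q[1]/q[2]+c["cy"],c["fx"]*q[0]/q[2]+c["cx"]]
E
python3 - <<'E'
from h import *
for n in("top","side"):
    c=optics.get_calibration(n);print(n,c)
    im=optics.grab_frame(n);cv2.imwrite(f"pics/{n}0.png",im[:,:,::-1])
Z=dict(cradle=0,slide_back=.051,pin_tip=.035,green_catch=.03,blue_catch=.03,green_cartridge=0,blue_cartridge=0,soap=0,power_brick=0,coupling=0,spanner=0)
for k,z in Z.items():
    for cam in("top","side"):
        for m in finder.mark_of(cam,k)[:2]:
            print(k,cam,np.round(m["confidence"],2),np.round(m["position"]),np.round(at_z(cam,m["position"],z),3))
s=telemetry.sense();print({k:np.round(v,3) for k,v in s.items()})
print(rot(s["eef_rot"]).round(3))
E
```

```text
top {'fx': 470.4163606653737, 'fy': 470.4163606653737, 'cx': 279.03477512779995, 'cy': 209.58667414500735, 'eye': array([ 0.49162762, -0.01548431,  1.18172436]), 'attitude': array([ 0.02522578, -0.70504592,  0.70856249, -0.01459827])}
side {'fx': 382.4367530838545, 'fy': 382.4367530838545, 'cx': 278.9672283437649, 'cy': 210.5629887761582, 'eye': array([ 0.1833384 , -0.44711415,  0.75969169]), 'attitude': array([-0.31931113,  0.8752383 , -0.34002134,  0.12799925])}
cradle top 0.89 [222. 258.] [0.526 0.056 0.   ]
cradle side 0.85 [225. 240.] [0.518 0.055 0.   ]
cradle side 0.68 [214. 254.] [0.566 0.058 0.   ]
slide_back top 0.73 [216. 312.] [ 0.54  -0.077  0.051]
slide_back side 0.79 [236. 283.] [ 0.548 -0.073  0.051]
pin_tip side 0.46 [226. 283.] [ 0.575 -0.042  0.035]
green_catch top 0.7 [224. 222.] [0.522 0.141 0.03 ]
green_catch side 0.62 [196. 220.] [0.526 0.143 0.03 ]
blue_catch top 0.62 [216. 260.] [0.541 0.047 0.03 ]
blue_catch side 0.71 [212. 252.] [0.551 0.045 0.03 ]
green_cartridge top 0.75 [211. 139.] [0.556 0.356 0.   ]
green_cartridge top 0.69 [259. 304.] [ 0.434 -0.06   
[... 622 characters left out ...]
03.] [ 0.439 -0.058  0.   ]
spanner side 0.82 [271. 251.] [ 0.453 -0.068  0.   ]
spanner side 0.43 [239. 285.] [ 0.572 -0.054  0.   ]
{'t': np.float64(1.2), 'joints': array([-0.939,  0.501, -0.427,  1.55 ,  0.221,  1.138, -0.21 ]), 'dq': array([ 0.002, -0.001,  0.001,  0.003, -0.001, -0.002,  0.   ]), 'tau': array([ 0.0000e+00, -5.6647e+01, -5.8110e+00, -2.7949e+01, -6.7000e-02,
        2.1000e-02,  0.0000e+00]), 'eef_pos': array([0.234, 0.606, 0.227]), 'eef_rot': array([-0.   ,  0.825,  0.565, -0.   ]), 'force': array([ 0.276, -0.116,  0.736]), 'torque': array([ 0.021,  0.019, -0.001]), 'grip_width': np.float64(0.092)}
[[ 0.36   0.933 -0.   ]
 [ 0.933 -0.36  -0.   ]
 [-0.    -0.    -1.   ]]
```

View pics/top0.png

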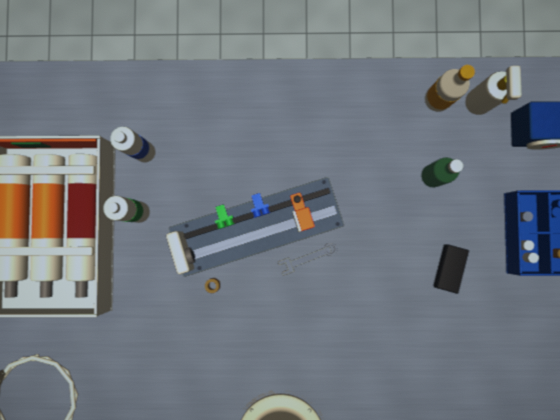

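View pics/side0.png

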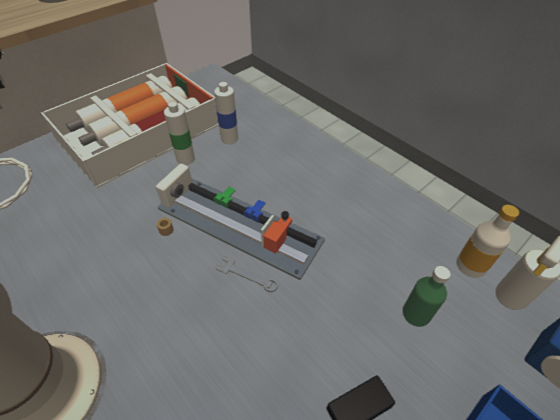

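The top view shows the slide at about (300,212). Blue catch (260,205) comes before green (223,215), and the head block is at (178,252). The spanner and coupling lie on the robot's side, clear of the rail. Next I'll measure the rail axis.

```bash
python3 - <<'E'
from h import *
optics.grab_frame("top")
o=finder.outline_of("top","cradle")[0]
c=cv2.findContours(o["region"].astype(np.uint8),0,1)[0]; c=max(c,key=cv2.contourArea)
P=np.array([at_z("top",[p[0][1],p[0][0]],.012)[:2] for p in c],np.float32)
print("conf",o["confidence"],cv2.minAreaRect(P*1000))
for k,z in(("slide_back",.076),("green_catch",.03),("blue_catch",.03)):
    for cam in("top","side"):
        m=finder.outline_of(cam,k)
        if m:
            print(k,cam,m[0]["confidence"],m[0]["box"])
            if cam=="top":
                c=max(cv2.findContours(m[0]["region"].astype(np.uint8),0,1)[0],key=cv2.contourArea)
                print(cv2.boxPoints(cv2.minAreaRect(np.array([at_z(cam,[p[0][1],p[0][0]],z)[:2]*1000 for p in c],np.float32))).round())
im=optics.grab_frame("top")[160:290,150:360]
cv2.imwrite("pics/crop.png",cv2.resize(im[:,:,::-1],None,fx=3.8,fy=3.8,interpolation=cv2.INTER_CUBIC))
E
```

```text
conf 0.62 ((513.9598388671875, 65.14167785644531), (130.75196838378906, 430.4149475097656), 17.035045623779297)
slide_back top 0.91 [287.4, 195.1, 313.0, 231.8]
[[503. -44.]
 [513. -83.]
 [597. -59.]
 [586. -21.]]
slide_back side 0.65 [263.8, 209.1, 289.7, 250.4]
green_catch top 0.7 [216.4, 202.2, 238.6, 229.1]
[[512. 154.]
 [512. 117.]
 [569. 117.]
 [569. 154.]]
green_catch side 0.76 [214.2, 186.6, 232.4, 207.0]
blue_catch top 0.77 [252.8, 196.5, 270.3, 217.7]
[[539.  64.]
 [548.  24.]
 [602.  37.]
 [593.  77.]]
blue_catch side 0.74 [242.7, 201.1, 265.9, 221.8]
```

View pics/crop.png

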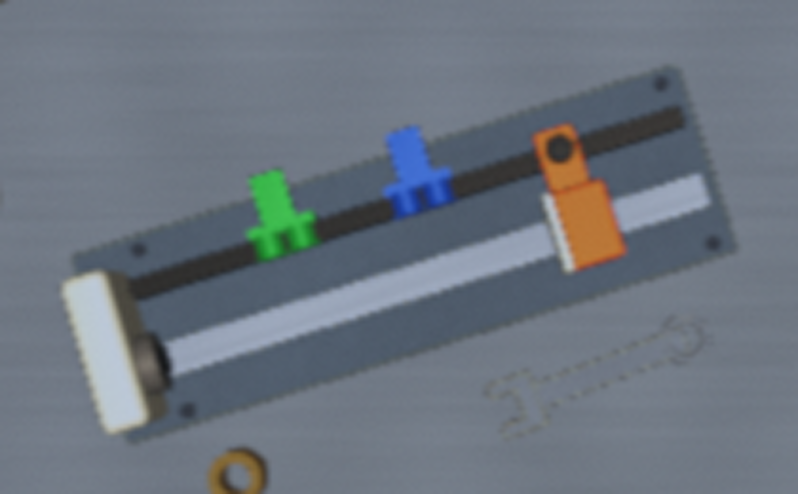

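The crop shows the rail tilted about 17°. The green notch is at crop (284,240), the blue notch at (418,198), and the pin cap at (559,148). The block's back top edge runs from (606,180) to (626,252).

```bash
python3 - <<'E'
from h import *
f=lambda u,v,z: at_z("top",[160+(v+.5)/3.8-.5,150+(u+.5)/3.8-.5],z)[:2]
a,b=f(682,117,.03),f(135,290,.03); d=(b-a)/np.linalg.norm(b-a)
a2,b2=f(706,190,.024),f(170,360,.024); d2=(b2-a2)/np.linalg.norm(b2-a2)
print("dirs",np.degrees(np.arctan2(d[1],d[0])),np.degrees(np.arctan2(d2[1],d2[0])))
d=d+d2; d/=np.linalg.norm(d); ex=np.array([d[1],-d[0]])
g,bl,cap=f(284,240,.032),f(418,198,.032),f(559,148,.083); bk=f(616,216,.076)
corn=[f(680,68,.012),f(736,248,.012),f(72,258,.012),f(130,442,.012)]; o=np.mean(corn,0)
print("origin",o)
for n,p in dict(green=g,blue=bl,cap=cap,back=bk,rail=(a2+b2)/2,track=(a+b)/2).items(): print(n,p.round(4),"local",((p-o)@ex).round(4),((p-o)@d).round(4))
s=telemetry.sense(); Rm=rot(s["eef_rot"]); ang=np.degrees(np.arctan2(d[1],d[0])-np.arctan2(Rm[1,0],Rm[0,0]))
print("d",d,"turn world z",ang)
# finger pre-contact: behind back by 45 mm (19 half thickness), on block line
bb=cap-ex*.05-d*.02; print("back from cap",bb)
t=np.r_[(bk+bb)/2-d*.045,.14]
print("pre",t,"shift tool",Rm.T@(t-s["eef_pos"]))
E
```

```text
dirs 107.27073069065625 107.31104493345778
origin [0.51608073 0.05922561]
green [0.5248 0.1357] local 0.0311 0.0704
blue [0.5515 0.0492] local 0.0308 -0.0201
cap [ 0.5792 -0.0407] local 0.0306 -0.1141
back [ 0.5374 -0.0758] local -0.0198 -0.1352
rail [0.5019 0.0367] local -0.0202 -0.0173
track [0.5481 0.0554] local 0.0294 -0.0132
d [-0.29722303  0.95480808] turn world z 38.42237969478751
back from cap [ 0.53742121 -0.07463   ]
pre [ 0.55078385 -0.11817484  0.14      ] shift tool [-0.56165543  0.55637024  0.08671993]
```

```bash
cat > go.py <<'E'
from h import *
import sys
s=telemetry.sense(); Rm=rot(s["eef_rot"]); d=np.array([-.29722,.95481]); t=np.array(eval(sys.argv[1]))
o=np.array([.53741,-.0752]); p=s["eef_pos"]
print("tcp",p.round(4),"along(from back, front face +19)",((p[:2]-o)@d).round(4),"lat",((p[:2]-o)@np.array([d[1],-d[0]])).round(4),"F",s["force"].round(2),"Fd",(s["force"][:2]@d).round(2))
W=np.array([[d[0],d[1],0],[d[1],-d[0],0],[0,0,-1]]).T
print("shift",(Rm.T@(t-p)).round(4),"turn",np.degrees(R.from_matrix(Rm.T@W).as_rotvec()).round(2),"t",s["t"],s["grip_width"])
E
python3 -m creep '[[[-0.562,0.556,0],[0,0,-38.4],0],[[-0.562,0.556,0],[0,0,-38.4],0],[[-0.562,0.556,0],[0,0,-38.4],0],[[-0.562,0.556,0],[0,0,-38.4],0],[[-0.562,0.556,0],[0,0,-38.4],0]]'
python3 go.py '[.5508,-.1182,.227]'
```

```text
t: 2.28
eef_pos: [0.3588, 0.3212, 0.227]
eef_rot: [0.0, 0.592, 0.806, 0.0]
force: [1.0, -0.3, 0.2]
grip_width: 0.0467
tcp [0.3588 0.3212 0.227 ] along(from back, front face +19) 0.4316 lat -0.0527 F [ 1.05 -0.34  0.2 ] Fd -0.63
shift [-0.4767  0.0523 -0.    ] turn [ 0.05 -0.01  0.05] t 2.275 0.04673709063810208
```

```bash
python3 -m creep '[[[-0.477,0.052,0],[0,0,0],0],[[-0.477,0.052,0],[0,0,0],0],[[-0.477,0.052,0],[0,0,0],0],[[-0.477,0.052,0],[0,0,0],0],[[-0.477,0.052,0],[0,0,0],0]]'
python3 go.py '[.5508,-.1182,.227]'
```

```text
t: 2.9
eef_pos: [0.4834, 0.0347, 0.2273]
eef_rot: [0.001, 0.593, 0.805, 0.0]
force: [0.5, 1.0, -0.5]
grip_width: 0.0009
tcp [0.4834 0.0347 0.2273] along(from back, front face +19) 0.121 lat -0.019 F [ 0.52  1.   -0.52] Fd 0.8
shift [-0.166   0.019   0.0004] turn [ 0.08  0.02 -0.  ] t 2.9 0.0009363359777339161
```

```bash
python3 -m creep '[[[-0.166,0.019,0],[0,0,0],0],[[-0.166,0.019,0],[0,0,0],0],[[-0.166,0.019,0],[0,0,0],0],[[-0.166,0.019,0.04],[0,0,0],0],[[-0.166,0.019,0.09],[0,0,0],0]]'
python3 go.py '[.5508,-.1182,.050]'
python3 - <<'E'
from h import *
im=optics.grab_frame("side")[150:330,180:400]
cv2.imwrite("pics/s1.png",cv2.resize(im[:,:,::-1],None,fx=3,fy=3))
E
```

```text
t: 3.52
eef_pos: [0.5516, -0.1175, 0.137]
eef_rot: [0.002, 0.594, 0.805, 0.001]
force: [0.6, 0.2, -0.1]
grip_width: 0.0003
tcp [ 0.5516 -0.1175  0.137 ] along(from back, front face +19) -0.0446 lat 0.0009 F [ 0.55  0.2  -0.15] Fd 0.03
shift [-0.0003 -0.0012  0.087 ] turn [ 0.2   0.11 -0.12] t 3.525 0.00027111316720194827
```

View pics/s1.png

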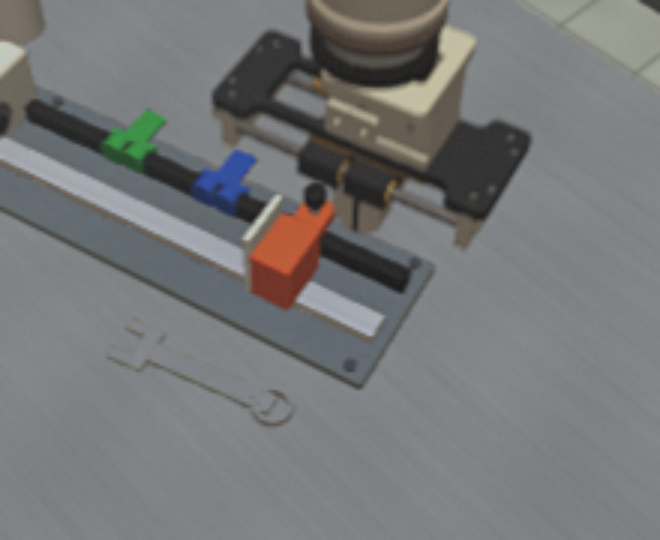

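The closed fingers hang behind the slide in line with the block, and the slide has not moved. I'll descend to z ≈ 0.055, then approach until contact.

```bash
python3 -m creep '[[[0,-0.001,0.04],[0,0,0],0],[[0,-0.001,0.07],[0,0,0],0],[[0,-0.001,0.082],[0,0,0],0],[[0.01,-0.001,0.082],[0,0,0],0],[[0.018,-0.001,0.082],[0,0,0],0]]'
python3 go.py '[.5508,-.1182,.055]'
python3 -m creep '[[[0.002,0,0],[0,0,0],0],[[0.004,0,0],[0,0,0],0],[[0.006,0,0],[0,0,0],0],[[0.008,0,0],[0,0,0],0],[[0.010,0,0],[0,0,0],0]]'
python3 go.py '[.5508,-.1182,.055]'
```

```text
t: 4.2
eef_pos: [0.5446, -0.0985, 0.0562]
eef_rot: [0.001, 0.593, 0.805, 0.001]
force: [-0.5, 0.6, 0.3]
grip_width: 0.0003
tcp [ 0.5446 -0.0985  0.0562] along(from back, front face +19) -0.0244 lat -0.0 F [-0.48  0.58  0.3 ] Fd 0.69
shift [-0.0206  0.      0.0012] turn [0.12 0.03 0.01] t 4.2 0.00025888940601638153
t: 4.82
eef_pos: [0.5409, -0.0903, 0.0549]
eef_rot: [0.0, 0.593, 0.805, -0.0]
force: [-0.2, -1.0, 1.6]
grip_width: 0.0004
tcp [ 0.5409 -0.0903  0.0549] along(from back, front face +19) -0.0155 lat -0.0012 F [-0.17 -1.    1.64] Fd -0.91
shift [-0.0296  0.0012 -0.0001] turn [ 0.02  0.03 -0.05] t 4.825 0.00037463392975707377
```

```bash
python3 -m creep '[[[0.005,0.001,0],[0,0,0],0],[[0.013,0.001,0],[0,0,0],0],[[0.023,0.001,0],[0,0,0],0],[[0.033,0.001,0],[0,0,0],0],[[0.040,0.001,0],[0,0,0],0]]'
python3 go.py '[.5508,-.1182,.055]'
python3 -m creep '[[[0.003,0,0],[0,0,0],0],[[0.006,0,0],[0,0,0],0],[[0.009,0,0],[0,0,0],0],[[0.012,0,0],[0,0,0],0],[[0.015,0,0],[0,0,0],0]]'
python3 go.py '[.5508,-.1182,.055]'
cat > look.py <<'E'
from h import *
import sys
im=optics.grab_frame("side")[150:300,180:380]
cv2.imwrite(sys.argv[1],cv2.resize(im[:,:,::-1],None,fx=4,fy=4,interpolation=cv2.INTER_CUBIC))
d=np.array([-.29722,.95481]);o=np.array([.53741,-.0752])
for cam in("side","top"):
  if cam=="top": optics.grab_frame("top")
  for k,z,off in(("slide_back",.051,0),("pin_tip",.035,.02),("green_catch",.03,.02),("blue_catch",.03,.02)):
    for m in finder.mark_of(cam,k)[:1]:
        print(cam,k,round(m["confidence"],2),"travel",((at_z(cam,m["position"],z)[:2]-o)@d-off).round(4))
E
python3 look.py pics/s2.png
```

```text
t: 5.45
eef_pos: [0.5294, -0.0502, 0.0547]
eef_rot: [-0.0, 0.593, 0.806, 0.0]
force: [-0.2, -1.7, -1.1]
grip_width: 0.0002
tcp [ 0.5294 -0.0502  0.0547] along(from back, front face +19) 0.0263 lat -0.0003 F [-0.23 -1.75 -1.06] Fd -1.6
shift [-0.0713  0.0002 -0.0004] turn [-0.02 -0.03  0.04] t 5.45 0.0002478742569904804
t: 6.08
eef_pos: [0.5254, -0.037, 0.0548]
eef_rot: [0.0, 0.593, 0.805, 0.0]
force: [0.5, -0.3, 0.0]
grip_width: 0.0005
tcp [ 0.5254 -0.037   0.0548] along(from back, front face +19) 0.04 lat -0.0001 F [ 0.54 -0.27  0.04] Fd -0.42
shift [-0.0851  0.0001 -0.0002] turn [ 0.01  0.   -0.03] t 6.075 0.000536786136863076
side slide_back 0.55 travel 0.0622
side green_catch 0.58 travel 0.1806
top slide_back 0.71 travel -0.2703
top pin_tip 0.31 travel 0.2521
top green_catch 0.8 travel 0.1848
top blue_catch 0.75 travel 0.0832
```

View pics/s2.png

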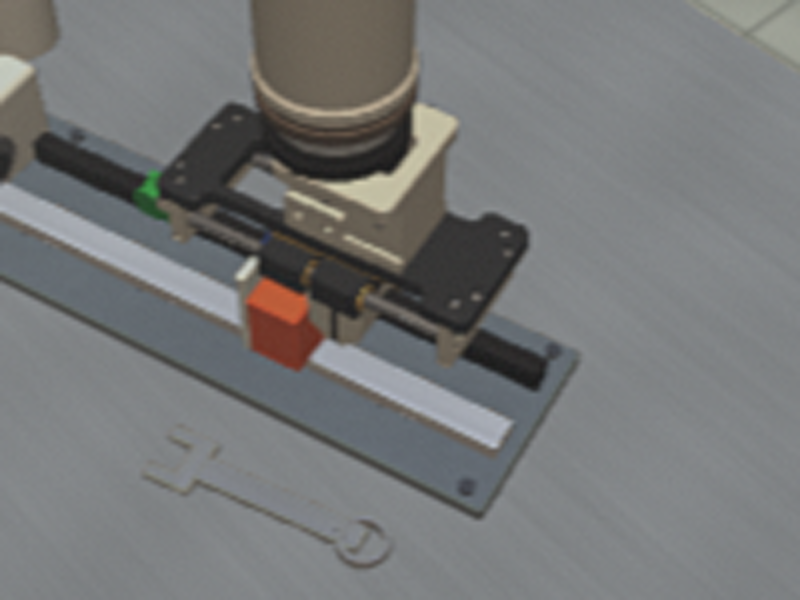

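The finger is square behind the block with the slide at about 60 mm travel (vision gives 62). Next I'll go through the blue catch in small steps.

```bash
python3 -m creep '[[[0.003,0,0],[0,0,0],0],[[0.006,0,0],[0,0,0],0],[[0.009,0,0],[0,0,0],0],[[0.012,0,0],[0,0,0],0],[[0.015,0,0],[0,0,0],0]]'
python3 go.py '[.5508,-.1182,.055]'
python3 -m creep '[[[0.002,0,0],[0,0,0],0],[[0.004,0,0],[0,0,0],0]]'
python3 go.py '[.5508,-.1182,.055]'
python3 -m creep '[[[0.002,0,0],[0,0,0],0],[[0.004,0,0],[0,0,0],0]]'
python3 go.py '[.5508,-.1182,.055]'
python3 -m creep '[[[0.002,0,0],[0,0,0],0],[[0.004,0,0],[0,0,0],0]]'
python3 go.py '[.5508,-.1182,.055]'
```

```text
t: 7.2
eef_pos: [0.5212, -0.0238, 0.0549]
eef_rot: [0.001, 0.593, 0.805, -0.0]
force: [1.8, -7.7, -0.3]
grip_width: 0.0002
tcp [ 0.5212 -0.0238  0.0549] along(from back, front face +19) 0.0539 lat -0.0002 F [ 1.8  -7.65 -0.25] Fd -7.84
shift [-0.0989  0.0003  0.    ] turn [ 0.01  0.08 -0.04] t 7.2 0.0002384571652631164
t: 7.45
eef_pos: [0.5206, -0.0222, 0.0549]
eef_rot: [0.002, 0.594, 0.805, -0.001]
force: [2.8, -8.6, -1.8]
grip_width: 0.0005
tcp [ 0.5206 -0.0222  0.0549] along(from back, front face +19) 0.0556 lat -0.0003 F [ 2.81 -8.63 -1.77] Fd -9.08
shift [-0.1006  0.0006  0.0003] turn [ 0.04  0.2  -0.16] t 7.45 0.0004678136869462934
t: 7.7
eef_pos: [0.5189, -0.017, 0.0548]
eef_rot: [0.001, 0.594, 0.805, -0.0]
force: [2.5, -3.7, -0.5]
grip_width: 0.0002
tcp [ 0.5189 -0.017   0.0548] along(from back, front face +19) 0.0611 lat -0.0004 F [ 2.49 -3.75 -0.53] Fd -4.32
shift [-0.1061  0.0006  0.    ] turn [ 0.01  0.1  -0.12] t 7.7 0.0001562019152298436
t: 7.95
eef_pos: [0.517, -0.0103, 0.0547]
eef_rot: [-0.0, 0.593, 0.805, 0.0]
force: [0.4, 0.2, -0.2]
grip_width: 0.0005
tcp [ 0.517  -0.0103  0.0547] along(from back, front face +19) 0.068 lat -0.0002 F [ 0.41  0.22 -0.2 ] Fd 0.09
shift [-1.131e-01  1.000e-04 -4.000e-04] turn [-0.01 -0.06  0.01] t 7.95 0.0004988793034157553
```

Signature of the first blue ridge: 9 N peak, then released at TCP ≈ 0.063–0.066. Now I'll push on out of the blue notch.

```bash
python3 -m creep '[[[0.003,0,0],[0,0,0],0],[[0.006,0,0],[0,0,0],0],[[0.009,0,0],[0,0,0],0]]'
python3 go.py '[.5508,-.1182,.055]'
python3 -m creep '[[[0.002,0,0],[0,0,0],0],[[0.004,0,0],[0,0,0],0]]'
python3 go.py '[.5508,-.1182,.055]'
python3 -m creep '[[[0.002,0,0],[0,0,0],0],[[0.004,0,0],[0,0,0],0]]'
python3 go.py '[.5508,-.1182,.055]'
python3 -m creep '[[[0.002,0,0],[0,0,0],0],[[0.004,0,0],[0,0,0],0]]'
python3 go.py '[.5508,-.1182,.055]'
```

```text
t: 8.32
eef_pos: [0.515, -0.0037, 0.0548]
eef_rot: [0.001, 0.593, 0.805, -0.0]
force: [2.4, -6.5, -2.1]
grip_width: 0.0006
tcp [ 0.515  -0.0037  0.0548] along(from back, front face +19) 0.0749 lat -0.0001 F [ 2.36 -6.52 -2.08] Fd -6.92
shift [-0.1199  0.0002  0.    ] turn [ 0.02  0.09 -0.04] t 8.325 0.0005808154171923883
t: 8.57
eef_pos: [0.5145, -0.0022, 0.0549]
eef_rot: [0.002, 0.594, 0.804, -0.001]
force: [3.0, -7.9, -1.7]
grip_width: 0.0006
tcp [ 0.5145 -0.0022  0.0549] along(from back, front face +19) 0.0765 lat -0.0002 F [ 3.01 -7.88 -1.71] Fd -8.42
shift [-0.1215  0.0006  0.0003] turn [ 0.04  0.2  -0.17] t 8.575 0.0006395364902068634
t: 8.82
eef_pos: [0.5128, 0.0029, 0.0548]
eef_rot: [0.001, 0.594, 0.805, -0.0]
force: [1.7, -3.6, -0.7]
grip_width: 0.0007
tcp [0.5128 0.0029 0.0548] along(from back, front face +19) 0.0819 lat -0.0003 F [ 1.74 -3.63 -0.71] Fd -3.98
shift [-1.269e-01  6.000e-04  1.000e-04] turn [ 0.02  0.11 -0.13] t 8.825 0.0007252869332756359
t: 9.07
eef_pos: [0.5108, 0.0095, 0.0547]
eef_rot: [-0.0, 0.593, 0.805, 0.0]
force: [0.2, -0.3, 0.2]
grip_width: 0.0008
tcp [0.5108 0.0095 0.0547] along(from back, front face +19) 0.0888 lat -0.0002 F [ 0.16 -0.27  0.23] Fd -0.31
shift [-0.1339  0.0002 -0.0004] turn [-0.01 -0.04  0.  ] t 9.075 0.0007527344475846973
```

```bash
python3 -m creep '[[[0.006,0,0],[0,0,0],0],[[0.014,0,0],[0,0,0],0],[[0.022,0,0],[0,0,0],0],[[0.029,0,0],[0,0,0],0],[[0.034,0,0],[0,0,0],0]]'
python3 go.py '[.5508,-.1182,.055]'
python3 -m creep '[[[0.003,0,0],[0,0,0],0],[[0.006,0,0],[0,0,0],0],[[0.009,0,0],[0,0,0],0],[[0.012,0,0],[0,0,0],0]]'
python3 go.py '[.5508,-.1182,.055]'
python3 look.py pics/s3.png
```

```text
t: 9.7
eef_pos: [0.5008, 0.0419, 0.0548]
eef_rot: [-0.0, 0.593, 0.805, -0.0]
force: [0.2, -1.1, -0.1]
grip_width: 0.0005
tcp [0.5008 0.0419 0.0548] along(from back, front face +19) 0.1227 lat -0.0002 F [ 0.23 -1.1  -0.14] Fd -1.11
shift [-0.1677  0.0002 -0.0003] turn [-0.01 -0.01  0.01] t 9.7 0.0004644339420777303
t: 10.2
eef_pos: [0.4973, 0.0527, 0.0547]
eef_rot: [-0.0, 0.593, 0.805, -0.0]
force: [0.7, -2.0, -0.4]
grip_width: 0.0004
tcp [0.4973 0.0527 0.0547] along(from back, front face +19) 0.134 lat -0.0003 F [ 0.66 -1.98 -0.39] Fd -2.09
shift [-0.179   0.0004 -0.0003] turn [-0.01 -0.   -0.03] t 10.2 0.00036274276825397236
side slide_back 0.58 travel 0.1472
side pin_tip 0.27 travel 0.1026
side blue_catch 0.61 travel 0.0905
top green_catch 0.49 travel 0.1744
top blue_catch 0.48 travel 0.0931
```

View pics/s3.png

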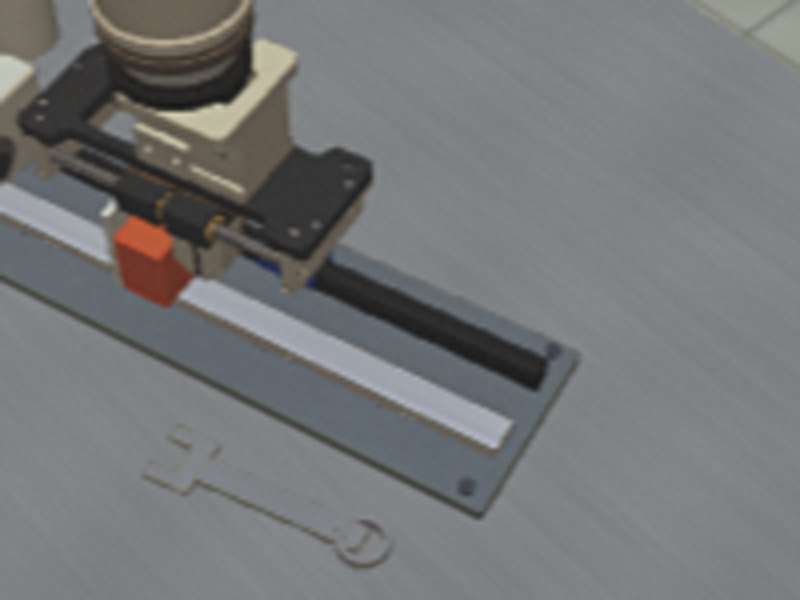

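The slide is ahead of the finger and past blue, and the approach is clear. Now the first green ridge.

```bash
python3 -m creep '[[[0.003,0,0],[0,0,0],0],[[0.006,0,0],[0,0,0],0],[[0.009,0,0],[0,0,0],0],[[0.012,0,0],[0,0,0],0]]'
python3 go.py '[.5508,-.1182,.055]'
python3 -m creep '[[[0.002,0,0],[0,0,0],0],[[0.004,0,0],[0,0,0],0]]'
python3 go.py '[.5508,-.1182,.055]'
```

```text
t: 11.2
eef_pos: [0.4938, 0.0642, 0.0548]
eef_rot: [0.0, 0.593, 0.805, -0.0]
force: [0.5, -4.0, 0.6]
grip_width: 0.0005
tcp [0.4938 0.0642 0.0548] along(from back, front face +19) 0.1461 lat -0.0002 F [ 0.47 -3.99  0.57] Fd -3.95
shift [-0.1911  0.0002 -0.0002] turn [-0.    0.01 -0.01] t 11.2 0.0005047482237226939
t: 11.45
eef_pos: [0.4934, 0.0653, 0.0549]
eef_rot: [0.001, 0.594, 0.805, -0.001]
force: [3.1, -8.8, 0.4]
grip_width: 0.0003
tcp [0.4934 0.0653 0.0549] along(from back, front face +19) 0.1472 lat -0.0003 F [ 3.05 -8.77  0.41] Fd -9.28
shift [-0.1923  0.0007  0.0004] turn [ 0.    0.16 -0.12] t 11.45 0.00031379785808535173
```

```bash
python3 -m creep '[[[0.002,0,0],[0,0,0],0],[[0.004,0,0],[0,0,0],0]]'
python3 go.py '[.5508,-.1182,.055]'
python3 -m creep '[[[0.001,0,0],[0,0,0],0],[[0.002,0,0],[0,0,0],0]]'
python3 go.py '[.5508,-.1182,.055]'
```

```text
t: 11.7
eef_pos: [0.4921, 0.0694, 0.0549]
eef_rot: [0.001, 0.594, 0.805, -0.001]
force: [2.0, -6.0, 0.4]
grip_width: 0.0003
tcp [0.4921 0.0694 0.0549] along(from back, front face +19) 0.1515 lat -0.0003 F [ 1.97 -6.04  0.36] Fd -6.35
shift [-0.1965  0.0008  0.0003] turn [ 0.    0.13 -0.15] t 11.7 0.00027312088378902
t: 11.95
eef_pos: [0.4909, 0.0732, 0.0548]
eef_rot: [0.0, 0.593, 0.805, -0.0]
force: [-0.2, -2.7, 0.7]
grip_width: 0.0001
tcp [0.4909 0.0732 0.0548] along(from back, front face +19) 0.1555 lat -0.0003 F [-0.17 -2.68  0.7 ] Fd -2.51
shift [-2.006e-01  5.000e-04 -1.000e-04] turn [-0.01  0.02 -0.06] t 11.95 8.418507237830492e-05
```

```bash
python3 -m creep '[[[0.001,0,0],[0,0,0],0],[[0.002,0,0],[0,0,0],0]]'
python3 go.py '[.5508,-.1182,.055]'
python3 -m creep '[[[0.001,0,0],[0,0,0],0],[[0.002,0,0],[0,0,0],0],[[0.002,0,0],[0,0,0],0]]'
python3 go.py '[.5508,-.1182,.055]'
```

```text
t: 12.2
eef_pos: [0.49, 0.0766, 0.0547]
eef_rot: [-0.0, 0.593, 0.806, 0.0]
force: [0.6, 0.8, -0.2]
grip_width: 0.0006
tcp [0.49   0.0766 0.0547] along(from back, front face +19) 0.159 lat -0.0001 F [ 0.61  0.78 -0.17] Fd 0.56
shift [-0.2041  0.     -0.0005] turn [-0.   -0.05  0.03] t 12.2 0.0006310320910058917
t: 12.58
eef_pos: [0.4897, 0.0778, 0.0548]
eef_rot: [-0.0, 0.593, 0.805, 0.0]
force: [-0.0, 0.2, -0.6]
grip_width: 0.0005
tcp [0.4897 0.0778 0.0548] along(from back, front face +19) 0.1603 lat -0.0001 F [-0.    0.19 -0.63] Fd 0.18
shift [-2.053e-01  1.000e-04 -3.000e-04] turn [ 0.   -0.01  0.  ] t 12.575 0.00048088873552819007
```

The force fell to zero at the same offset as on blue, so the pin has dropped in. I'll back off, lift, and clear the view.

```bash
python3 -m creep '[[[-0.01,0,0],[0,0,0],0],[[-0.03,0,0],[0,0,0],0],[[-0.03,0,-0.05],[0,0,0],0],[[-0.03,0,-0.11],[0,0,0],0],[[-0.03,0,-0.17],[0,0,0],0]]'
python3 -m creep '[[[-0.06,0,0],[0,0,0],0],[[-0.12,0,0],[0,0,0],0],[[-0.18,0,0],[0,0,0],0],[[-0.24,0,0],[0,0,0],0],[[-0.24,0,0],[0,0,0],0]]'
sed -i 's/\[150:300,180:380\]/[140:290,140:340]/' look.py
python3 look.py pics/s4.png
python3 - <<'E'
from h import *
im=optics.grab_frame("top")[160:290,150:360]
cv2.imwrite("pics/t4.png",cv2.resize(im[:,:,::-1],None,fx=3.8,fy=3.8,interpolation=cv2.INTER_CUBIC))
E
```

```text
t: 13.2
eef_pos: [0.4984, 0.0478, 0.2264]
eef_rot: [-0.0, 0.593, 0.805, -0.0]
force: [1.4, -0.5, -0.7]
grip_width: 0.0004
t: 13.82
eef_pos: [0.5692, -0.1884, 0.2243]
eef_rot: [0.001, 0.597, 0.802, -0.002]
force: [-0.4, 0.5, -0.6]
grip_width: 0.0004
side slide_back 0.72 travel 0.3088
side pin_tip 0.51 travel 0.1871
side green_catch 0.45 travel 0.1813
side blue_catch 0.71 travel 0.0842
top green_catch 0.61 travel 0.1814
top blue_catch 0.65 travel 0.0959
```

View pics/s4.png

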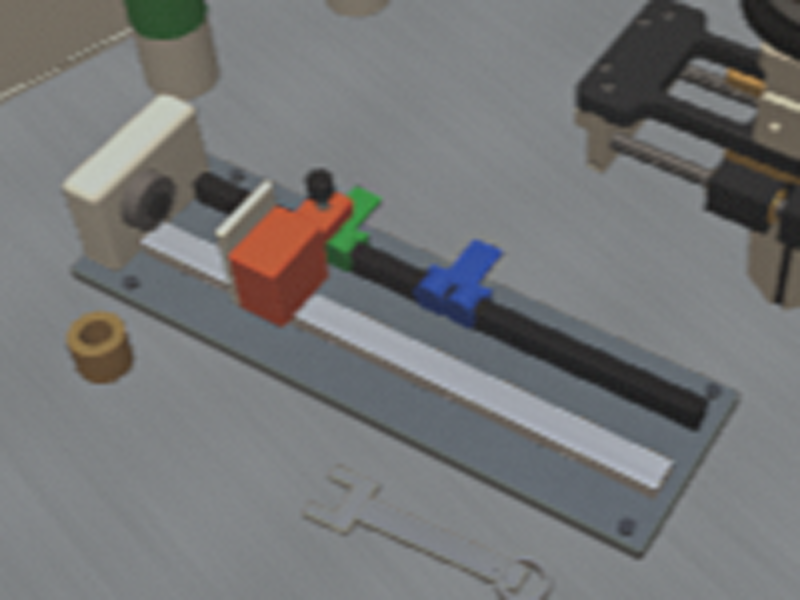

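View pics/t4.png

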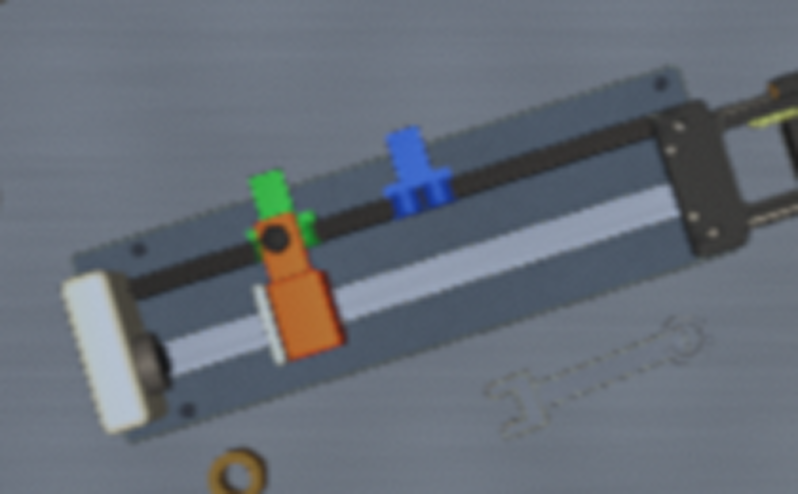

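The pin cap is at crop (275,238), over the green catch, and the spanner and coupling have not moved. I'll check the numbers, then hand in.

```bash
python3 - <<'E'
from h import *
f=lambda u,v,z: at_z("top",[160+(v+.5)/3.8-.5,150+(u+.5)/3.8-.5],z)[:2]
d=np.array([-.29722,.95481]);g=f(284,240,.032)
print("cap-green along rail mm",1000*(f(275,238,.083)-g)@d,"block back-20",1000*((f(336,304,.076)-g)@d+.02))
im=optics.grab_frame("top")[160:290,150:360].astype(int)
m=(im.max(2)<60); n,l,st,c=cv2.connectedComponentsWithStats(m[55:70,65:80].astype(np.uint8))
for i in range(1,n):
    p=c[i]+[65,55]; print(st[i,4],p*3.8,1000*(at_z("top",[160+p[1],150+p[0]],.083)[:2]-g)@d)
E
```

```text
cap-green along rail mm -1.0338544872816051 block back-20 -4.165051931502683
27 [272.8962963  237.14814815] -0.5202701467555925
10 [248.52 252.7 ] 16.640881196383408
```

```bash
python3 -c "
from bench import bot;print(bot.hand_in())"
```

```text
the job is handed in; nothing more can be done
None
```

The orange slide is in the green catch, as far as my checks show, and the job is handed in. I pushed it with the closed fingertips from behind, on through the blue catch, and stopped once it dropped into green.

- **Force:** the highest push I read was about 9.3 N, measured only at the end of each short move. At green the push rose to that and fell to zero, the same pattern as at blue.
- **Seating:** with the arm backed off and lifted clear, the top picture put the pin cap within about 1 mm of the green notch centre. A rough reading of the block's back edge came out about 4 mm short. That is at the limit of the picture (about 2 mm per pixel) and within the 6 mm where the pin draws the slide in.
- **Detector disagreement:** in the last side picture the detector put the slide back about 120 mm too far along the rail, and I discarded that as false. Its pin reading was about 2 mm off and agreed.
- **Loose things:** the spanner and coupling look unmoved. I did not re-check the cartridges, soap bottle or power brick up close, but the arm never worked near the soap or the brick, and it passed the cartridges well clear on the robot's side.
- **Time:** about 14 s of the 51 s allowed.

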